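Open the combination-locked pigment box

ROBOT

A 6-joint arm with a two-finger parallel gripper is mounted at the origin on a cart in front of the work surface, level with it; the furniture and walls round the work are solid. World frame = base frame: x ahead of the robot, y to its left, z up, the work surface at z = 0. Lengths are in mm, angles in degrees, forces in N, time in s.
With the tool pointing down it reaches from about 300 to 850 mm from the base axis. Payload 4.2 kg.
Tool frame: the origin (TCP) lies on the mounting face of the last link; the fingertips stand 191 mm ahead of it and the grasp point (between the pads) lies 172 mm ahead of it; z points along the fingers, y is the direction in which the jaws open and shut (so a half turn about z gives the same grasp; the last joint's range is limited). The gripper opens to 91 mm and grips with 3 to 60 N. Pads are 32 mm wide; open, the fingers measure 118 mm over their backs; the gripper's body (76 mm by 178 mm) begins 60 mm behind the grasp point.
Start: joints at [64.744, 18.312, 89.639, -0, 72.044, -1.146], TCP at [234.879, 524.838, 404.776] pointing down, gripper open.
Joint ranges: [-177.97, 177.97], [-48.28, 115.42], [12.27, 149.76], [-77.06, 257.06], [2.81, 150.46], [-146.56, 146.56]. Speed limits (degrees/s): [147.25, 147.25, 180, 180, 180, 180].

INTERFACE

Orientations are given as [roll, pitch, yaw] about the fixed x, y, z axes, in that order (R = Rz(yaw) Ry(pitch) Rx(roll)).
In Python, from workcell import env gives the robot as it stands.
- The arm moves only by the shell command python3 -m handwheel 'ROWS' [FORCE]. ROWS is JSON, a list of rows, each an object with "gripper": the opening in per cent of the stroke, from 0 (shut) to 100 (fully open); "travel": the shift along the tool's x, y, z in m, a list of three; "twist": the turn about the tool's z in rad. In form: [{"gripper": gripper, "travel": [x, y, z], "twist": twist}, ...]. A call has 1 to 5 rows; each row shifts and turns the commanded pose from where the row before left it, along the tool's axes as they then stand; what a row does not reach is not made up. A row lasts 1/12 s, in which the tool goes at most 41.7 mm and 7.16 degrees, less where a joint would pass 70% of its speed; a pose out of reach is approached as far as the arm can. A call with a gripper value outside its range is refused whole. The fingers move at their own pace and stop on an object; FORCE is the grip in N (left out, the last holds). Time passes only in rows, so rows that do not move let the fingers close. It gives the time, the measured TCP pose, the force and the opening at its end, in the units of the state.
- env.state(): the state, without advancing time (a new reading comes with each control period).
- env.grab_frame(name): name is "scene" or "top" or "wrist"; returns a dict with "frame" (384x512x3 uint8, red, green, blue), "intrinsics" (3x3 intrinsics, pixels), "extrinsics" (4x4, takes a point from camera to world coordinates). Camera axes: x right, y down, z forward; pixel columns grow to the right and rows downward; lengths in mm; the calibration is good to about 2 mm. A picture is of the moment at which its call begins. There is no depth.
- env.job_done(): hands the job in, once; it reports no verdict.
Trained networks look in the newest picture that a camera, given by its name, has taken for a name from the list of things; names that differ only in an ending like _2 or _b are one class to them, and where a whole thing is asked for, a point or a joint stands for the part that bears it (a point fixed in the world has none). Each returns a list of dicts, best first, with "confidence" (0 to 1); they miss things now and then, are a little off and sometimes report something else, mostly with a low value. They report only what shows in the picture. A call takes as long as a camera call.
- env.trace(camera, thing): "pixels" (384x512 bool, what is visible of it) and "uv" ([column, row] in pixels, amid what is visible of it).
- env.pinpoint(camera, thing): "uv" ([column, row] in pixels: a listed point, or the origin of a listed thing).
The state is a dict: "time_s": time; "qpos": joint angles; "qvel": joint speeds; "effort": joint torques, N m; "ee_pos": TCP position; "ee_rot": TCP orientation; "force": force on the tool from outside, world axes, zero at the start; "torque": the same for the moment, N m; "gripper_width": finger opening in mm.
Only numpy, scipy, OpenCV 4.12 (cv2) and the standard library are available. Lean on these libraries where they do the work, as an engineer would, in place of code of your own. Each camera call takes 0.05 s, during which the arm holds its last target. There are 200 camera calls.

TASK

The toxic pigments are locked away in the grey steel box: roll its three thumbwheels, pressing them only lightly, until they read 4-7-2 from left to right, then draw the bolt fully to the right. Lift the lid well past half-way upright (60 degrees or more) and leave it standing open by itself, with the code still showing and the bolt drawn; do not disturb the things lying round the box.

Things in the scene. Friction and masses are not known exactly. Their poses are not given: they have to be found in the camera images.
- lockbox: Grey steel pigment strong-box, 215 (x) by 270 (y) by 88 mm high, fixed, on four levelling feet: its height differs by up to 5 mm between runs. Origin: centre of its underside; z up, x from the front (robot's side) to the back, y to the left seen from the front. The lock sits on the flat deck along the front, the lid covers x = -30 to 107 mm (top at z = 92 mm); pigment jars inside.
- lock_top (a point): Middle of the top face of the lock's dark steel housing, 52 (box x) by 110 (box y) by 22 mm high, at (-70, 0, 110) mm in the box frame. The three black thumbwheels with white digits 0 to 9 stand out of it in a row along y, 30 mm apart, with 15 mm gaps. Their axles have play: each top stands 10 to 14 mm above this face, each wheel differently, to be felt, not measured.
- bezel_left: Thin black frame, 47 x 22 x 1 mm, round the slot of the left thumbwheel, which it carries; origin at the middle of its underside, on the housing, (-70, 30, 110) mm in the box frame. Wheel: 44 mm in diameter, 15 mm wide, axle along box y, hard, does not give; it turns by friction: closed fingertips pressed lightly on its top (5 to 15 N) and moved along box x.
- digit_left (a joint): Turn of the left wheel, rad, 0.6283 (13.8 mm at the rim) a digit, no end stop. Digit at the very top = value / 0.6283, modulo 10; code digit here: 4 (value 2.513). Grows when the wheel's top is rolled away from the front (box +x). A spring ball clicks it onto each digit (about 2 N at the rim to pass the hump half-way); let go within 0.25 rad of a digit, it runs home to it.
- bezel_middle: The same frame round the middle thumbwheel, at (-70, 0, 110) mm in the box frame.
- digit_middle (a joint): Turn of the middle wheel, rad, 0.6283 (13.8 mm at the rim) a digit, no end stop. Digit at the very top = value / 0.6283, modulo 10; code digit here: 7 (value 4.398). Grows when the wheel's top is rolled away from the front (box +x). A spring ball clicks it onto each digit (about 2 N at the rim to pass the hump half-way); let go within 0.25 rad of a digit, it runs home to it.
- bezel_right: The same frame round the right thumbwheel, at (-70, -30, 110) mm in the box frame.
- digit_right (a joint): Turn of the right wheel, rad, 0.6283 (13.8 mm at the rim) a digit, no end stop. Digit at the very top = value / 0.6283, modulo 10; code digit here: 2 (value 1.257). Grows when the wheel's top is rolled away from the front (box +x). A spring ball clicks it onto each digit (about 2 N at the rim to pass the hump half-way); let go within 0.25 rad of a digit, it runs home to it.
- bolt (a joint): Steel bolt of 10 mm on the wheels' axis. Value in m: 0 = shot through the eye of the lid's hasp (left end), 0.022 = fully drawn to the right (box -y). Slides with about 2 N of friction and stays where it is left. With any digit wrong it is blocked inside the wheels.
- bolt_grip (a point): Grip of the bolt, at the right end of the lock: an upright black tab 12 mm thick (box x), 22 mm wide (box y), 30 mm high; this point is in its middle, 10 mm below its top edge, 37 mm above the deck. With the bolt shot it lies at (-70, -90, 125) mm in the box frame; it moves with the bolt.
- lid (a joint): Lid, hinged along the back edge. Value in rad: 0 = shut, 1.75 = fully open. Stiff friction hinge: it stays at any angle where it is left; lifting at the handle takes about 6 N. With the bolt in the eye it lifts by less than 0.03.
- lid_handle (a point): Middle of the bow handle on the lid: a round bar of 9 mm along the box's y, 72 mm of it straight, its axis 30 mm above the lid. At (-8, 0, 122) mm in the box frame when the lid is shut; moves with the lid.
- lid_hinge (a point): Middle of the hinge line of the lid, at (106.5, 0, 88) mm in the box frame; the line runs along the box's y.
- charcoal_box: Bystander: dark card box 115 x 60 x 23 mm. Origin: centre of its underside.
- tape_roll: Bystander: roll of masking tape, 104 mm across, 25 mm high. Origin: centre of its underside.
- dropper: Bystander: small amber dropper bottle standing upright, 34 mm across, 102 mm high. Origin: centre of its underside.
- eraser: Bystander: light eraser 22 x 50 x 13 mm. Origin: centre of its underside.

How it is judged:
By the outcome, as a careful person would: the job done as asked, in the order asked, and still so for the second after the job is handed in, with the robot touching nothing.
It also fails if it takes over 72 s, if anything falls off the work surface, if the arm or the gripper's body presses on something with over 40 N, if the wrist force passes 120 N, or if a joint passes its speed limit or range.

## Working session

There is one attempt and no reset: what is moved stays moved. The work goes in short steps, Python scripts to look and compute and a shell command to move; the robot and the scene stay as the last step left them, time stands still between calls to the robot, and variables do not carry over. Pictures are saved under pics/ and viewed, about 8 in all and at most 12, crops included, and the job is handed in when it is done.

```bash
ls; mkdir -p pics
cat > h.py <<'E'
import numpy as np, cv2, sys
from workcell import env
from scipy.spatial.transform import Rotation as R
def grab(n,save=None):
    f=env.grab_frame(n)
    if save: cv2.imwrite('pics/'+save,cv2.cvtColor(f['frame'],cv2.COLOR_RGB2BGR))
    return f
def ray(f,uv):
    K=np.array(f['intrinsics']);E=np.array(f['extrinsics'])
    d=E[:3,:3]@np.linalg.inv(K)@np.array([uv[0],uv[1],1.]);return E[:3,3],d/np.linalg.norm(d)
def tri(rs):
    A=sum(np.eye(3)-np.outer(d,d) for o,d in rs);b=sum((np.eye(3)-np.outer(d,d))@o for o,d in rs)
    p=np.linalg.solve(A,b);return p,max(np.linalg.norm(np.cross(p-o,d)) for o,d in rs)
def proj(f,p):
    K=np.array(f['intrinsics']);E=np.linalg.inv(np.array(f['extrinsics']))
    c=K@(E[:3,:3]@np.array(p)+E[:3,3]);return c[:2]/c[2]
E
python3 - <<'E'
from h import *
np.set_printoptions(precision=1,suppress=True)
s=env.state();print(s['time_s'],s['ee_pos'],s['ee_rot'],s['force'],s['gripper_width'])
F={};P={}
for c in ['scene','top','wrist']:
    F[c]=grab(c,c+'0.png')
    print(c,np.array(F[c]['extrinsics'])[:3,3])
    for t in ['lockbox','lock_top','bezel_left','bezel_middle','bezel_right','bolt_grip','lid_handle','lid_hinge','charcoal_box','tape_roll','dropper','eraser']:
        r=env.pinpoint(c,t)
        if r: P[c,t]=r[0]; print(c,t,np.array(r[0]['uv']),round(r[0]['confidence'],2))
for t in ['lockbox','lock_top','bezel_left','bezel_middle','bezel_right','bolt_grip','lid_handle','lid_hinge','charcoal_box','tape_roll','dropper','eraser']:
    rs=[ray(F[c],P[c,t]['uv']) for c in F if (c,t) in P and P[c,t]['confidence']>.4]
    if len(rs)>1: print(t,*tri(rs))
print(env.state()['time_s'])
a=cv2.imread('pics/scene0.png');b=cv2.imread('pics/top0.png')
cv2.imwrite('pics/v1.png',cv2.resize(np.vstack([a,b]),None,fx=.78,fy=.78))
E
```

```text
pics
0.0 [234.8 524.7 403.9] [-179.9    0.   155.9] [ 0.1  0.1 -0. ] 91.27886274661765
scene [-699.4 -737.5  868.6]
scene lockbox [249.2 212.5] 0.9
scene lock_top [242.3 198.2] 0.91
scene bezel_left [234.5 192.6] 0.53
scene bezel_middle [332.3 263.4] 0.66
scene bezel_right [248.9 197.3] 0.57
scene bolt_grip [267.6 193.6] 0.66
scene lid_handle [247.2 184. ] 0.91
scene lid_hinge [260.6 180.7] 0.67
scene charcoal_box [343.5 235.3] 0.87
scene tape_roll [335.2 265.5] 0.78
scene dropper [150.2 207.1] 0.78
scene eraser [180.6 183.9] 0.54
top [ 479.   -95.4 1439.4]
top lockbox [252.3 189.1] 0.74
top lock_top [249.  209.7] 0.66
top bezel_left [239.8 213. ] 0.4
top bezel_middle [255.  210.8] 0.6
top bezel_right [259.2 205.4] 0.55
top bolt_grip [278.1 207.6] 0.42
top lid_handle [246.  192.1] 0.72
top lid_hinge [248.1 158.6] 0.69
top charcoal_box [341.3 185.4] 0.8
top tape_roll [350.3 217.9] 0.83
top dropper [157.8 222.8] 0.47
top eraser [244. 159.] 0.58
wrist [165.2 556.  384.4]
lockbox [569.  -93.2  -0.5] 3.1873935018950474
lock_top [499.  -90.5  91.8] 7.569450506622263
bezel_middle [ 533.6 -255.4 -115. ] 155.44970423404118
bezel_right [ 509.3 -118.2   97.6] 0.04077866468717946
bolt_grip [ 502.5 -183.5  132.1] 4.865324882303879
lid_handle [556.3 -80.3 115.8] 6.021736600456169
lid_hinge [670.1 -83.   77. ] 0.2873682310049695
charcoal_box [ 581.4 -422.7    0.5] 6.909098934916488
tape_roll [ 459.8 -448.7  -28.4] 3.7571223901234663
dropper [452.6 251.7 -16. ] 3.251651058297043
eraser [579.4  37.1  98. ] 137.152433057214
1.95
```

View pics/v1.png

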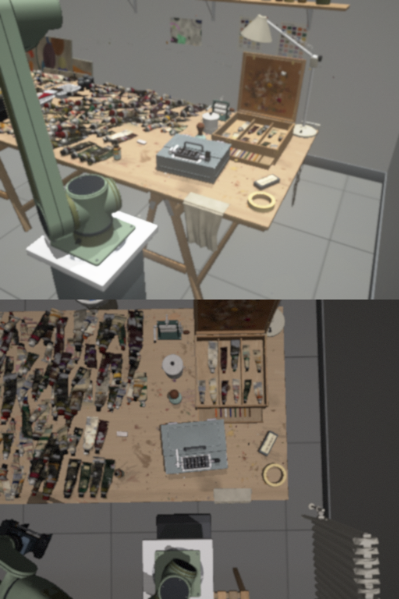

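The box sits at the table's front edge, turned about +4°, with the eraser and dropper to its left and the tape and charcoal box to its right. Next I move the wrist camera over the lock and turn the jaws along box x.

```bash
R='x'; for i in 1; do :; done
python3 -m handwheel '[{"gripper":100,"travel":[-0.0264,-0.0262,0],"twist":0},{"gripper":100,"travel":[-0.0264,-0.0262,0],"twist":0},{"gripper":100,"travel":[-0.0264,-0.0262,0],"twist":0},{"gripper":100,"travel":[-0.0264,-0.0262,0],"twist":0},{"gripper":100,"travel":[-0.0264,-0.0262,0],"twist":0}]'
python3 -m handwheel '[{"gripper":100,"travel":[-0.0264,-0.0262,0],"twist":0},{"gripper":100,"travel":[-0.0264,-0.0262,0],"twist":0},{"gripper":100,"travel":[-0.0264,-0.0262,0],"twist":0},{"gripper":100,"travel":[-0.0264,-0.0262,0],"twist":0},{"gripper":100,"travel":[-0.0264,-0.0262,0],"twist":0}]'
python3 -m handwheel '[{"gripper":0,"travel":[-0.0264,-0.0262,0],"twist":0},{"gripper":0,"travel":[-0.0264,-0.0262,0],"twist":0},{"gripper":0,"travel":[-0.0264,-0.0262,0],"twist":0},{"gripper":0,"travel":[-0.0264,-0.0262,0],"twist":0},{"gripper":0,"travel":[-0.0264,-0.0262,0],"twist":0}]' 20
python3 -m handwheel '[{"gripper":0,"travel":[-0.0264,-0.0262,0],"twist":0},{"gripper":0,"travel":[-0.0264,-0.0262,0],"twist":0},{"gripper":0,"travel":[-0.0264,-0.0262,0],"twist":0},{"gripper":0,"travel":[-0.0264,-0.0262,0],"twist":0},{"gripper":0,"travel":[-0.0264,-0.0262,0],"twist":0}]'
python3 -m handwheel '[{"gripper":0,"travel":[0,0,0],"twist":0.12},{"gripper":0,"travel":[0,0,0],"twist":0.12},{"gripper":0,"travel":[0,0,0],"twist":0.12},{"gripper":0,"travel":[0,0,0],"twist":0.12},{"gripper":0,"travel":[0,0,0],"twist":0.12}]'
python3 -m handwheel '[{"gripper":0,"travel":[0,0,0],"twist":0.12},{"gripper":0,"travel":[0,0,0],"twist":0.12},{"gripper":0,"travel":[0,0,0],"twist":0.12},{"gripper":0,"travel":[0,0,0],"twist":0.12}]'
```

```text
time_s: 2.37
ee_pos: [302.0, 349.8, 404.8]
ee_rot: [180.0, 0.0, 155.9]
force: [0.8, -0.7, 1.1]
gripper_width: 91.0
time_s: 2.78
ee_pos: [368.9, 176.1, 405.1]
ee_rot: [180.0, 0.0, 155.9]
force: [1.1, -0.0, -0.6]
gripper_width: 91.4
time_s: 3.2
ee_pos: [436.0, 2.5, 405.1]
ee_rot: [180.0, 0.0, 155.9]
force: [0.2, 1.3, 0.1]
gripper_width: 61.2
time_s: 3.62
ee_pos: [503.0, -171.1, 404.9]
ee_rot: [180.0, 0.0, 155.9]
force: [0.1, 1.3, -0.2]
gripper_width: 27.6
time_s: 4.03
ee_pos: [502.8, -169.4, 404.7]
ee_rot: [180.0, -0.0, 121.1]
force: [0.6, 0.4, -0.4]
gripper_width: 0.6
time_s: 4.37
ee_pos: [502.8, -169.1, 404.8]
ee_rot: [180.0, -0.0, 93.7]
force: [1.1, 0.4, -0.1]
gripper_width: 0.3
```

```bash
cat > m.py <<'E'
from h import *
import pickle
np.set_printoptions(precision=1,suppress=True)
s=env.state();print(s['time_s'],np.array(s['ee_pos']),np.array(s['ee_rot']))
f=grab('wrist',sys.argv[1]+'.png');P={}
for t in ['lock_top','bezel_left','bezel_middle','bezel_right','bolt_grip','lid_handle']:
    r=env.pinpoint('wrist',t)
    for q in r[:2]: print(t,np.array(q['uv']),round(q['confidence'],2))
    if r:P[t]=r[0]
pickle.dump((f,P),open(sys.argv[1]+'.pkl','wb'))
E
python3 m.py w1
```

```text
4.3667 [ 502.8 -169.1  404.8] [180.   -0.   93.7]
lock_top [256. 102.] 0.72
bezel_left [253.1  63.1] 0.59
bezel_middle [257.2 101.7] 0.66
bezel_right [257.2 134.3] 0.74
bolt_grip [258.9 209.5] 0.66
lid_handle [334.1 101.4] 0.96
lid_handle [254.8 100.1] 0.6
```

```bash
python3 -m handwheel '[{"gripper":0,"travel":[0.035,0,0],"twist":0},{"gripper":0,"travel":[0.035,0,0],"twist":0},{"gripper":0,"travel":[0,-0.03,0],"twist":0}]'
python3 m.py w2
python3 - <<'E'
from h import *
import pickle
np.set_printoptions(precision=1,suppress=True)
a,A=pickle.load(open('w1.pkl','rb'));b,B=pickle.load(open('w2.pkl','rb'))
for t in A:
    if t in B: print(t,*tri([ray(a,A[t]['uv']),ray(b,B[t]['uv'])]))
i=cv2.imread('pics/w1.png');cv2.imwrite('pics/v2.png',cv2.resize(i[20:260,130:430],None,fx=2.5,fy=2.5,interpolation=3))
E
```

```text
time_s: 4.97
ee_pos: [470.5, -97.5, 404.6]
ee_rot: [179.8, -0.2, 94.3]
force: [0.2, -0.1, 1.0]
gripper_width: 0.4
4.9667 [470.5 -97.5 404.6] [179.8  -0.2  94.3]
lock_top [286.  184.7] 0.84
bezel_left [288.1 152. ] 0.75
bezel_middle [284.9 186.3] 0.73
bezel_right [282.2 216.7] 0.68
lid_handle [357.5 188.2] 0.82
lock_top [500.5 -91.5  98.2] 0.8358459788800455
bezel_left [497.1 -60.5 106.1] 2.10452639660503
bezel_middle [500.3 -91.8 101.5] 0.4202190702955884
bezel_right [ 501.1 -119.3  106.8] 1.4727669042124791
lid_handle [565.  -87.3 107.4] 0.099863267248496
```

View pics/v2.png

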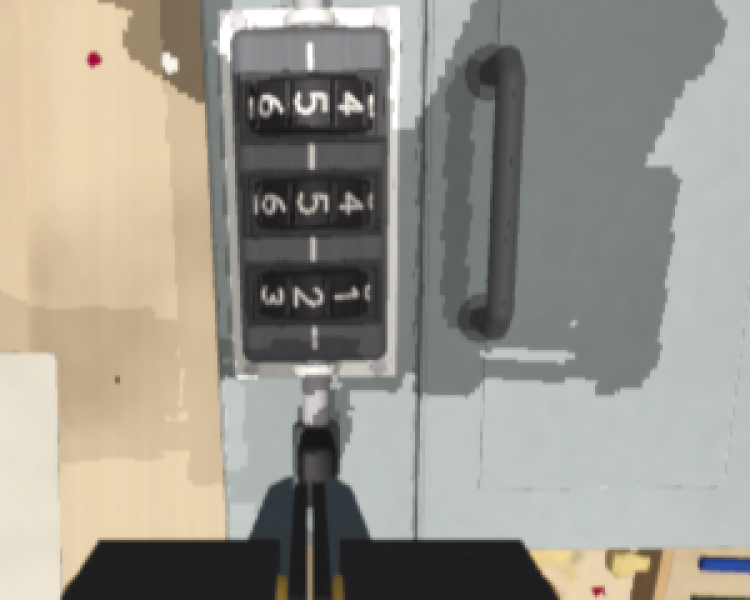

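Left to right, the wheels read 5-5-2 at the top (crop (310,100), (312,205), (308,296)). So the left one goes back one digit (−x), the middle one forward two (+x), and the right one is already correct. Box yaw is about 4°. I'll move over the left wheel and feel for its top.

```bash
python3 -m handwheel '[{"gripper":0,"travel":[0.017,0.0186,0],"twist":0},{"gripper":0,"travel":[0.0173,0.0186,0],"twist":0},{"gripper":0,"travel":[0,0,0.038],"twist":0},{"gripper":0,"travel":[0,0,0.030],"twist":0},{"gripper":0,"travel":[0,0,0.006],"twist":0}]'
python3 -m handwheel '[{"gripper":0,"travel":[0,0,0.001],"twist":0},{"gripper":0,"travel":[0,0,0],"twist":0}]'
python3 -c "
from h import *
grab('scene','s1.png');i=cv2.imread('pics/s1.png');print(env.state()['force'],env.state()['ee_pos'],env.state()['qpos'])"
```

```text
time_s: 5.73
ee_pos: [501.9, -64.5, 326.2]
ee_rot: [-179.5, -0.1, 94.0]
force: [-0.6, -0.5, -0.7]
gripper_width: 0.3
time_s: 5.9
ee_pos: [503.4, -65.1, 330.3]
ee_rot: [180.0, 0.0, 94.0]
force: [-0.8, 0.2, 1.1]
gripper_width: 0.5
[ 0.50147696 -0.48643239  0.78896519] [503.51781563 -65.04753665 331.12272792] [-8.66126119e+00  1.57830897e+01  1.04790921e+02  9.31726002e-03
  5.92692505e+01 -1.26397983e+01]
```

```bash
python3 -m handwheel '[{"gripper":0,"travel":[0.004,0.002,0.003],"twist":0},{"gripper":0,"travel":[0,0,0],"twist":0},{"gripper":0,"travel":[0,0,0],"twist":0}]'
python3 -m handwheel '[{"gripper":0,"travel":[0,0,0.002],"twist":0},{"gripper":0,"travel":[0,0,0],"twist":0}]'
python3 -m handwheel '[{"gripper":0,"travel":[0,0,0.002],"twist":0},{"gripper":0,"travel":[0,0,0],"twist":0}]'
python3 -m handwheel '[{"gripper":0,"travel":[0,0,0.001],"twist":0},{"gripper":0,"travel":[0,0,0],"twist":0}]'
python3 -m handwheel '[{"gripper":0,"travel":[0,0,0.001],"twist":0},{"gripper":0,"travel":[0,0,0],"twist":0}]'
```

```text
time_s: 6.2
ee_pos: [504.6, -60.4, 327.7]
ee_rot: [179.9, 0.0, 94.0]
force: [0.7, -0.2, 0.1]
gripper_width: 0.5
time_s: 6.37
ee_pos: [504.3, -60.4, 324.8]
ee_rot: [180.0, 0.0, 94.0]
force: [-0.9, -0.2, -0.3]
gripper_width: 0.6
time_s: 6.53
ee_pos: [504.2, -60.4, 322.5]
ee_rot: [-180.0, -0.0, 94.0]
force: [-0.4, -0.5, -0.1]
gripper_width: 0.5
time_s: 6.7
ee_pos: [504.3, -60.5, 321.5]
ee_rot: [-180.0, -0.0, 94.0]
force: [-0.8, 0.7, 0.6]
gripper_width: 0.9
time_s: 6.87
ee_pos: [504.3, -60.5, 320.6]
ee_rot: [-180.0, -0.0, 94.0]
force: [0.2, -0.4, -0.2]
gripper_width: 0.4
```

```bash
python3 -m handwheel '[{"gripper":0,"travel":[0,0,0.001],"twist":0},{"gripper":0,"travel":[0,0,0],"twist":0}]'
python3 -m handwheel '[{"gripper":0,"travel":[0,0,0.001],"twist":0},{"gripper":0,"travel":[0,0,0],"twist":0}]'
python3 -m handwheel '[{"gripper":0,"travel":[0,0,0.001],"twist":0},{"gripper":0,"travel":[0,0,0],"twist":0}]'
```

```text
time_s: 7.03
ee_pos: [504.3, -60.4, 319.6]
ee_rot: [-180.0, -0.0, 94.0]
force: [0.1, -0.1, -0.1]
gripper_width: 0.2
time_s: 7.2
ee_pos: [504.3, -60.4, 318.6]
ee_rot: [-180.0, -0.0, 94.0]
force: [0.1, -0.6, 0.2]
gripper_width: 0.6
time_s: 7.37
ee_pos: [504.3, -60.4, 317.6]
ee_rot: [-180.0, -0.0, 94.0]
force: [-0.5, -0.1, -0.1]
gripper_width: 0.6
```

```bash
for k in 1; do
python3 -m handwheel '[{"gripper":0,"travel":[0,0,0.0007],"twist":0},{"gripper":0,"travel":[0,0,0],"twist":0}]'
python3 -m handwheel '[{"gripper":0,"travel":[0,0,0.0007],"twist":0},{"gripper":0,"travel":[0,0,0],"twist":0}]'
python3 -m handwheel '[{"gripper":0,"travel":[0,0,0.0007],"twist":0},{"gripper":0,"travel":[0,0,0],"twist":0}]'
done | grep -E "pos|force"
```

```text
ee_pos: [504.4, -60.4, 316.9]
force: [-0.4, 0.5, 1.0]
ee_pos: [504.4, -60.4, 316.2]
force: [-0.0, -0.1, 0.1]
ee_pos: [504.3, -60.4, 315.5]
force: [-0.2, 0.1, -0.4]
```

```bash
{
python3 -m handwheel '[{"gripper":0,"travel":[0,0,0.0007],"twist":0},{"gripper":0,"travel":[0,0,0],"twist":0}]'
python3 -m handwheel '[{"gripper":0,"travel":[0,0,0.0007],"twist":0},{"gripper":0,"travel":[0,0,0],"twist":0}]'
python3 -m handwheel '[{"gripper":0,"travel":[0,0,0.0007],"twist":0},{"gripper":0,"travel":[0,0,0],"twist":0}]'
} | grep -E "pos|force"
```

```text
ee_pos: [504.3, -60.4, 314.8]
force: [0.1, -0.1, -0.7]
ee_pos: [504.3, -60.4, 314.1]
force: [-0.2, 0.2, 0.5]
ee_pos: [504.4, -60.5, 313.4]
force: [-0.3, 0.7, -0.4]
```

```bash
{
python3 -m handwheel '[{"gripper":0,"travel":[0,0,0.0007],"twist":0},{"gripper":0,"travel":[0,0,0],"twist":0}]'
python3 -m handwheel '[{"gripper":0,"travel":[0,0,0.0007],"twist":0},{"gripper":0,"travel":[0,0,0],"twist":0}]'
python3 -m handwheel '[{"gripper":0,"travel":[0,0,0.0007],"twist":0},{"gripper":0,"travel":[0,0,0],"twist":0}]'
python3 -m handwheel '[{"gripper":0,"travel":[0,0,0.0007],"twist":0},{"gripper":0,"travel":[0,0,0],"twist":0}]'
} | grep -E "pos|force"
```

```text
ee_pos: [504.3, -60.4, 312.7]
force: [0.0, -0.1, -0.3]
ee_pos: [504.4, -60.4, 312.0]
force: [0.3, 0.8, 0.2]
ee_pos: [504.4, -60.4, 311.4]
force: [-0.2, 0.5, 0.5]
ee_pos: [504.6, -60.4, 311.2]
force: [0.0, -0.2, 2.3]
```

```bash
{
python3 -m handwheel '[{"gripper":0,"travel":[0,0,0.001],"twist":0},{"gripper":0,"travel":[0,0,0],"twist":0},{"gripper":0,"travel":[0,0,0],"twist":0}]'
python3 -m handwheel '[{"gripper":0,"travel":[0,-0.002,0],"twist":0},{"gripper":0,"travel":[0,-0.002,0],"twist":0},{"gripper":0,"travel":[0,-0.002,0],"twist":0}]'
} | grep -E "pos|force"
```

```text
ee_pos: [504.9, -60.4, 310.9]
force: [-0.1, 1.0, 6.3]
ee_pos: [499.5, -60.8, 311.3]
force: [1.3, 0.2, 8.5]
```

```bash
{
python3 -m handwheel '[{"gripper":0,"travel":[0,-0.002,0],"twist":0},{"gripper":0,"travel":[0,-0.002,0],"twist":0},{"gripper":0,"travel":[0,-0.002,0],"twist":0},{"gripper":0,"travel":[0,-0.002,0],"twist":0},{"gripper":0,"travel":[0,0,0],"twist":0}]'
python3 -m handwheel '[{"gripper":0,"travel":[0,0,-0.02],"twist":0},{"gripper":0,"travel":[0,0,-0.03],"twist":0},{"gripper":0,"travel":[0,0,-0.03],"twist":0},{"gripper":0,"travel":[0,0,0],"twist":0},{"gripper":0,"travel":[0,0,0],"twist":0}]'
} | grep -E "pos|force"
python3 - <<'E'
from h import *
print(env.state()['ee_pos'])
grab('wrist','w3.png');i=cv2.imread('pics/w3.png');cv2.imwrite('pics/v3.png',cv2.resize(i[40:340,100:460],None,fx=2,fy=2,interpolation=3))
E
```

```text
ee_pos: [490.6, -61.5, 311.2]
force: [-1.0, 0.4, 9.2]
ee_pos: [490.6, -61.5, 391.2]
force: [0.6, 0.3, -0.4]
[490.60057597 -61.46219056 391.15117822]
```

View pics/v3.png

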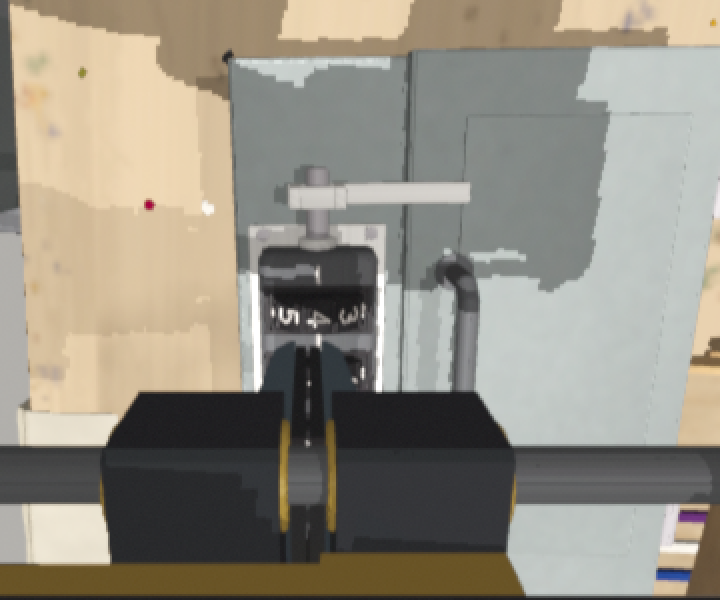

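The left wheel now reads 4 (crop (316,318)). The middle wheel is next.

```bash
{
python3 -m handwheel '[{"gripper":0,"travel":[-0.0301,0.0008,0],"twist":0},{"gripper":0,"travel":[0,0,0.035],"twist":0},{"gripper":0,"travel":[0,0,0.030],"twist":0},{"gripper":0,"travel":[0,0,0.007],"twist":0},{"gripper":0,"travel":[0,0,0],"twist":0}]'
python3 -m handwheel '[{"gripper":0,"travel":[0,0,0.001],"twist":0},{"gripper":0,"travel":[0,0,0],"twist":0},{"gripper":0,"travel":[0,0,0],"twist":0}]'
python3 -m handwheel '[{"gripper":0,"travel":[0,0,0.001],"twist":0},{"gripper":0,"travel":[0,0,0],"twist":0}]'
python3 -m handwheel '[{"gripper":0,"travel":[0,0,0.001],"twist":0},{"gripper":0,"travel":[0,0,0],"twist":0}]'
} | grep -E "pos|force"
```

```text
ee_pos: [492.2, -91.2, 314.6]
force: [0.5, -0.8, 0.4]
ee_pos: [493.8, -91.3, 318.1]
force: [-0.1, 0.5, 1.0]
ee_pos: [493.4, -91.3, 316.5]
force: [0.4, 0.1, 0.6]
ee_pos: [493.3, -91.4, 314.9]
force: [-0.5, -0.3, -0.5]
```

```bash
{
python3 -m handwheel '[{"gripper":0,"travel":[0,0,0.0007],"twist":0},{"gripper":0,"travel":[0,0,0],"twist":0}]'
python3 -m handwheel '[{"gripper":0,"travel":[0,0,0.0007],"twist":0},{"gripper":0,"travel":[0,0,0],"twist":0}]'
python3 -m handwheel '[{"gripper":0,"travel":[0,0,0.0007],"twist":0},{"gripper":0,"travel":[0,0,0],"twist":0}]'
python3 -m handwheel '[{"gripper":0,"travel":[0,0,0.0007],"twist":0},{"gripper":0,"travel":[0,0,0],"twist":0}]'
} | grep -E "pos|force"
```

```text
ee_pos: [493.3, -91.4, 314.0]
force: [0.1, 1.1, 0.2]
ee_pos: [493.3, -91.4, 313.2]
force: [0.4, 0.4, -0.9]
ee_pos: [493.3, -91.4, 312.5]
force: [-0.6, -0.4, 0.1]
ee_pos: [493.3, -91.4, 311.8]
force: [-0.4, -0.1, -1.6]
```

```bash
{
python3 -m handwheel '[{"gripper":0,"travel":[0,0,0.0007],"twist":0},{"gripper":0,"travel":[0,0,0],"twist":0}]'
python3 -m handwheel '[{"gripper":0,"travel":[0,0,0.0007],"twist":0},{"gripper":0,"travel":[0,0,0],"twist":0}]'
python3 -m handwheel '[{"gripper":0,"travel":[0,0,0.0007],"twist":0},{"gripper":0,"travel":[0,0,0],"twist":0}]'
} | grep -E "pos|force"
```

```text
ee_pos: [493.3, -91.4, 311.1]
force: [0.0, 0.1, 0.6]
ee_pos: [493.3, -91.4, 310.4]
force: [0.1, 0.1, -0.4]
ee_pos: [493.4, -91.4, 310.0]
force: [0.5, -0.9, 0.3]
```

```bash
{
python3 -m handwheel '[{"gripper":0,"travel":[0,0,0.0005],"twist":0},{"gripper":0,"travel":[0,0,0],"twist":0}]'
python3 -m handwheel '[{"gripper":0,"travel":[0,0,0.0005],"twist":0},{"gripper":0,"travel":[0,0,0],"twist":0},{"gripper":0,"travel":[0,0,0],"twist":0}]'
} | grep -E "pos|force"
```

```text
ee_pos: [493.4, -91.4, 309.9]
force: [-0.6, -0.2, 4.6]
ee_pos: [493.4, -91.4, 309.8]
force: [-2.4, 0.4, 7.2]
```

```bash
{
python3 -m handwheel '[{"gripper":0,"travel":[0,0.002,0],"twist":0},{"gripper":0,"travel":[0,0.002,0],"twist":0},{"gripper":0,"travel":[0,0.002,0],"twist":0}]'
python3 -m handwheel '[{"gripper":0,"travel":[0,0.002,0],"twist":0},{"gripper":0,"travel":[0,0.002,0],"twist":0},{"gripper":0,"travel":[0,0.002,0],"twist":0},{"gripper":0,"travel":[0,0.002,0],"twist":0},{"gripper":0,"travel":[0,0,0],"twist":0}]'
} | grep -E "pos|force"
```

```text
ee_pos: [499.6, -90.9, 309.8]
force: [0.4, 1.0, 7.7]
ee_pos: [507.8, -90.3, 309.4]
force: [-0.2, 0.8, 7.2]
```

```bash
{
python3 -m handwheel '[{"gripper":0,"travel":[0,0,-0.008],"twist":0},{"gripper":0,"travel":[0,-0.007,0],"twist":0},{"gripper":0,"travel":[0,-0.007,0],"twist":0},{"gripper":0,"travel":[0,0,0.003],"twist":0},{"gripper":0,"travel":[0,0,0.002],"twist":0}]'
python3 -m handwheel '[{"gripper":0,"travel":[0,0,0.001],"twist":0},{"gripper":0,"travel":[0,0,0.001],"twist":0},{"gripper":0,"travel":[0,0,0],"twist":0},{"gripper":0,"travel":[0,0,0.0005],"twist":0},{"gripper":0,"travel":[0,0,0.0],"twist":0}]'
python3 -m handwheel '[{"gripper":0,"travel":[0,0,0.0005],"twist":0},{"gripper":0,"travel":[0,0,0],"twist":0},{"gripper":0,"travel":[0,0,0],"twist":0}]'
} | grep -E "pos|force"
```

```text
ee_pos: [492.4, -91.5, 311.3]
force: [0.2, 0.2, -0.1]
ee_pos: [493.5, -91.4, 309.8]
force: [-1.8, 0.8, 4.9]
ee_pos: [493.6, -91.4, 309.8]
force: [-1.5, -0.0, 7.2]
```

```bash
{
python3 -m handwheel '[{"gripper":0,"travel":[0,0.002,0],"twist":0},{"gripper":0,"travel":[0,0.002,0],"twist":0},{"gripper":0,"travel":[0,0.002,0],"twist":0}]'
python3 -m handwheel '[{"gripper":0,"travel":[0,0.002,0],"twist":0},{"gripper":0,"travel":[0,0.002,0],"twist":0},{"gripper":0,"travel":[0,0.002,0],"twist":0},{"gripper":0,"travel":[0,0.002,0],"twist":0},{"gripper":0,"travel":[0,0,0],"twist":0}]'
python3 -m handwheel '[{"gripper":0,"travel":[0,0,-0.02],"twist":0},{"gripper":0,"travel":[0,0,-0.03],"twist":0},{"gripper":0,"travel":[0,0,-0.03],"twist":0},{"gripper":0,"travel":[-0.035,-0.003,0],"twist":0},{"gripper":0,"travel":[-0.035,-0.003,0],"twist":0}]'
python3 -m handwheel '[{"gripper":0,"travel":[0,0,0],"twist":0},{"gripper":0,"travel":[0,0,0],"twist":0}]'
} | grep -E "pos|force"
python3 m.py w4
python3 - <<'E'
from h import *
import pickle
f,P=pickle.load(open('w4.pkl','rb'))
print([proj(f,p) for p in ([507.5,-183,125],[505.5,-181,125])])
i=cv2.imread('pics/w4.png');cv2.imwrite('pics/v4.png',cv2.resize(i[30:330,120:440],None,fx=2,fy=2,interpolation=3))
E
```

```text
ee_pos: [499.8, -90.9, 309.8]
force: [-0.5, 1.0, 7.1]
ee_pos: [507.8, -90.3, 309.3]
force: [0.1, 1.3, 6.6]
ee_pos: [506.5, -160.5, 390.5]
force: [0.5, -0.5, -0.9]
ee_pos: [505.9, -161.9, 388.0]
force: [1.1, 0.6, -0.4]
16.0 [ 505.9 -161.9  388. ] [-179.9   -0.    93.9]
lock_top [251.8 108.1] 0.77
bezel_left [250.   68.6] 0.91
bezel_middle [249.8 107.3] 0.68
bezel_right [251.1 148.7] 0.61
bolt_grip [252.9 223.6] 0.82
lid_handle [332.2 105.2] 0.81
[array([254.62469302, 226.76375914]), array([252.35346184, 224.33233026])]
```

View pics/v4.png

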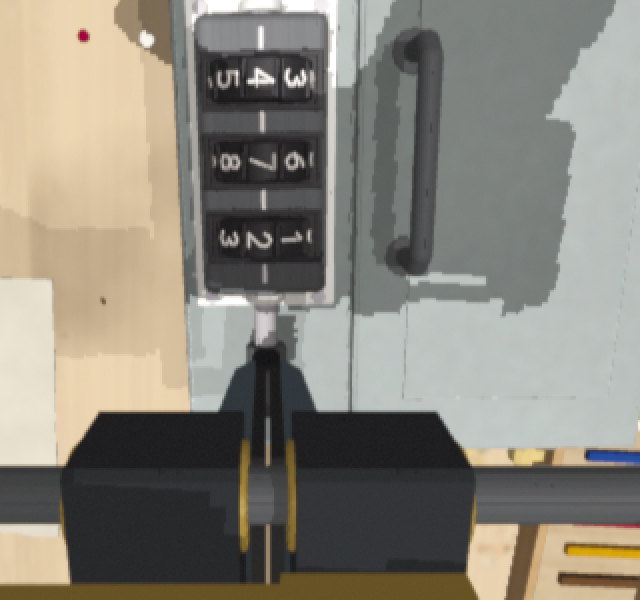

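The code 4-7-2 shows (crop (262,77), (262,160), (260,237)). The bolt grip measures at about (506,-181). I'll open the gripper to about 40 mm and descend over the tab.

```bash
{
python3 -m handwheel '[{"gripper":45,"travel":[-0.0196,-0.001,0],"twist":0},{"gripper":45,"travel":[0,0,0],"twist":0},{"gripper":45,"travel":[0,0,0],"twist":0},{"gripper":45,"travel":[0,0,0.020],"twist":0},{"gripper":45,"travel":[0,0,0.020],"twist":0}]'
python3 -m handwheel '[{"gripper":45,"travel":[0,0,0.02],"twist":0},{"gripper":45,"travel":[0,0,0.015],"twist":0},{"gripper":45,"travel":[0,0,0.01],"twist":0},{"gripper":45,"travel":[0,0,0.006],"twist":0},{"gripper":45,"travel":[0,0,0],"twist":0}]'
python3 -m handwheel '[{"gripper":45,"travel":[0,0,0],"twist":0}]'
}
```

```text
time_s: 16.77
ee_pos: [506.8, -179.7, 349.5]
ee_rot: [179.8, 0.0, 94.0]
force: [-0.0, 0.9, -0.4]
gripper_width: 31.0
time_s: 17.18
ee_pos: [506.4, -179.8, 296.9]
ee_rot: [-179.9, -0.1, 94.0]
force: [-0.1, -0.3, -0.4]
gripper_width: 41.3
time_s: 17.27
ee_pos: [506.8, -180.1, 298.3]
ee_rot: [180.0, 0.0, 94.0]
force: [0.9, 0.6, -0.4]
gripper_width: 41.3
```

Run:
```python
from h import *
print(env.state()['ee_pos'],env.state()['force'])
f=grab('wrist','w5.png');i=cv2.imread('pics/w5.png');g=grab('scene','s5.png');j=cv2.imread('pics/s5.png')
cv2.imwrite('pics/v5.png',np.hstack([cv2.resize(i[60:380,120:420],(400,427)),cv2.resize(j[150:250,190:284],(400,427),interpolation=3)]))
```

```text
[ 506.84133127 -180.12615998  298.26671216] [ 0.87714668  0.57292512 -0.36739924]
```

View pics/v5.png

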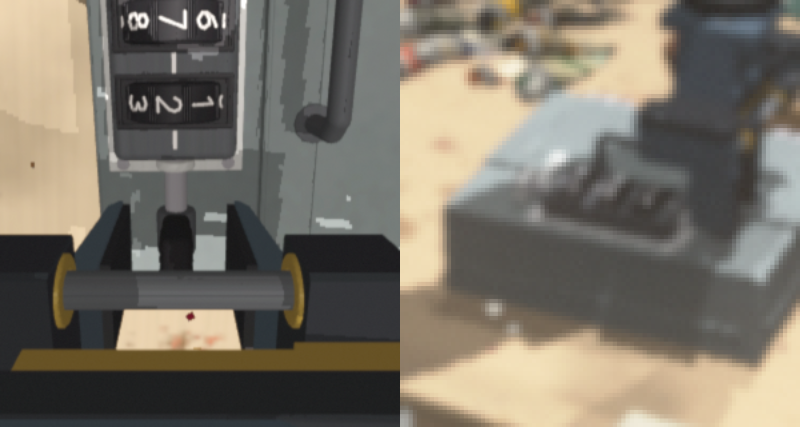

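The tab at (177,245) is centred between the open fingers. I'll lower 4 mm, grip and pull.

```bash
{
python3 -m handwheel '[{"gripper":0,"travel":[0,0,0.004],"twist":0},{"gripper":0,"travel":[0,0,0],"twist":0},{"gripper":0,"travel":[0,0,0],"twist":0},{"gripper":0,"travel":[0,0,0],"twist":0},{"gripper":0,"travel":[0,0,0],"twist":0}]' 20
python3 -m handwheel '[{"gripper":0,"travel":[-0.004,0,0],"twist":0},{"gripper":0,"travel":[-0.005,0,0],"twist":0},{"gripper":0,"travel":[-0.005,0,0],"twist":0}]'
}
```

```text
time_s: 17.78
ee_pos: [506.2, -180.4, 293.9]
ee_rot: [-179.9, 0.0, 94.0]
force: [-0.7, 0.4, 2.6]
gripper_width: 11.9
time_s: 18.03
ee_pos: [507.3, -194.4, 293.9]
ee_rot: [-180.0, -0.0, 94.0]
force: [-2.6, 2.7, 2.5]
gripper_width: 11.8
```

```bash
{
python3 -m handwheel '[{"gripper":0,"travel":[-0.004,0,0],"twist":0},{"gripper":0,"travel":[-0.003,0,0],"twist":0},{"gripper":0,"travel":[0,0,0],"twist":0}]'
python3 -m handwheel '[{"gripper":0,"travel":[-0.0015,0,0],"twist":0},{"gripper":0,"travel":[0,0,0],"twist":0}]'
python3 -m handwheel '[{"gripper":0,"travel":[-0.001,0,0],"twist":0},{"gripper":0,"travel":[0,0,0],"twist":0}]'
}|grep -E "pos|force|wid"
```

```text
ee_pos: [507.9, -202.1, 293.9]
force: [-2.7, -0.4, 3.4]
gripper_width: 11.9
ee_pos: [508.0, -202.6, 293.9]
force: [-2.8, 3.8, 3.7]
gripper_width: 12.1
ee_pos: [508.0, -202.9, 293.8]
force: [-2.7, 6.0, 3.8]
gripper_width: 12.2
```

```bash
{
python3 -m handwheel '[{"gripper":45,"travel":[0,0,0],"twist":0},{"gripper":45,"travel":[0,0,0],"twist":0},{"gripper":45,"travel":[0,0,0],"twist":0},{"gripper":45,"travel":[0,0,-0.03],"twist":0},{"gripper":45,"travel":[0,0,-0.035],"twist":0}]'
python3 -m handwheel '[{"gripper":55,"travel":[0,0,-0.015],"twist":0},{"gripper":55,"travel":[0,0,0],"twist":0},{"gripper":55,"travel":[0,0,0],"twist":0}]'
}
python3 m.py w6
python3 - <<'E'
from h import *
import pickle
for n in ('w1','w2','w4','w6'):
    f,P=pickle.load(open(n+'.pkl','rb'))
    for t,z in (('lid_handle',119.5),('bolt_grip',123)):
        if t in P:
            o,d=ray(f,P[t]['uv']);print(n,t,o+d*(z-o[2])/d[2])
E
```

```text
time_s: 19.03
ee_pos: [507.9, -203.8, 356.9]
ee_rot: [-179.7, -0.1, 94.0]
force: [0.4, -0.8, 0.3]
gripper_width: 40.0
time_s: 19.28
ee_pos: [508.4, -204.0, 374.4]
ee_rot: [179.9, 0.1, 94.0]
force: [0.0, -1.3, 0.2]
gripper_width: 50.0
19.2833 [ 508.4 -204.   374.4] [179.9   0.1  94. ]
lock_top [252.2  48.3] 0.96
bezel_left [251.2   2.5] 0.81
bezel_middle [251.   47.6] 0.73
bezel_right [250.3  90.3] 0.93
bolt_grip [251.5 203.6] 0.87
lid_handle [340.5  44.7] 0.67
w1 lid_handle [562.15853747 -87.50091041 119.5       ]
w1 bolt_grip [ 507.99289874 -181.6126836   123.        ]
w2 lid_handle [560.53465819 -84.45139714 119.5       ]
w4 lid_handle [559.4042173  -83.13268982 119.5       ]
w4 bolt_grip [ 505.94928856 -181.10875002  123.        ]
w6 lid_handle [559.71655205 -85.90667799 119.5       ]
w6 bolt_grip [ 506.99093878 -202.12680498  123.        ]
```

```bash
{
python3 -m handwheel '[{"gripper":33,"travel":[0.0284,0.0152,0],"twist":0},{"gripper":33,"travel":[0.0284,0.0152,0],"twist":0},{"gripper":33,"travel":[0.0284,0.0152,0],"twist":0},{"gripper":33,"travel":[0.0284,0.0151,0],"twist":0},{"gripper":33,"travel":[0,0,0.01],"twist":0}]'
python3 -m handwheel '[{"gripper":33,"travel":[0,0,0.02],"twist":0},{"gripper":33,"travel":[0,0,0.01],"twist":0},{"gripper":33,"travel":[0,0,0],"twist":0},{"gripper":33,"travel":[0,0,0],"twist":0}]'
}
python3 - <<'E'
from h import *
print(env.state()['ee_pos'],env.state()['force'])
f=grab('wrist','w7.png');i=cv2.imread('pics/w7.png')
cv2.imwrite('pics/v6.png',cv2.resize(i[40:384,90:450],(576,550)))
E
```

```text
time_s: 20.05
ee_pos: [563.0, -82.2, 365.0]
ee_rot: [179.7, -0.1, 94.2]
force: [-0.1, 0.7, -0.3]
gripper_width: 30.3
time_s: 20.38
ee_pos: [560.6, -86.7, 333.1]
ee_rot: [-179.9, -0.0, 94.0]
force: [0.2, 0.5, -0.5]
gripper_width: 30.4
[560.58144663 -86.66563516 333.12181177] [ 0.16528459  0.54834833 -0.53858432]
```

View pics/v6.png

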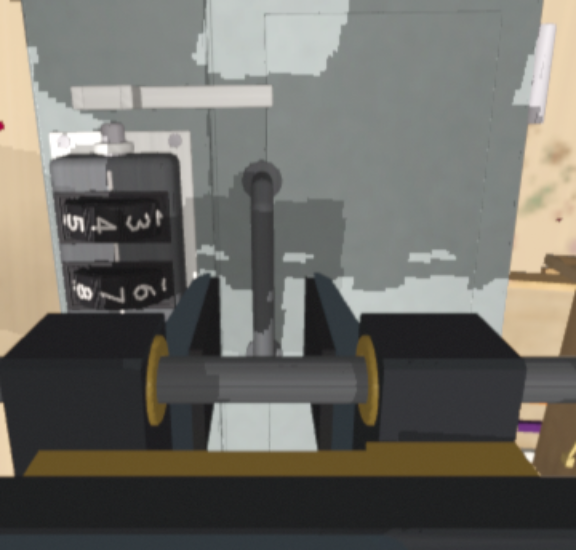

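The bar (263,270) is centred between the fingers and the bolt is clear of the hasp eye (112,95). I'll lower, keeping the bar near the tips for clearance while rotating, then grip.

```bash
{
python3 -m handwheel '[{"gripper":33,"travel":[0,0,0.015],"twist":0},{"gripper":33,"travel":[0,0,0.012],"twist":0},{"gripper":33,"travel":[0,0,0.006],"twist":0},{"gripper":33,"travel":[0,0,0.002],"twist":0},{"gripper":33,"travel":[0,0,0],"twist":0}]'
python3 -m handwheel '[{"gripper":0,"travel":[0,0,0],"twist":0},{"gripper":0,"travel":[0,0,0],"twist":0},{"gripper":0,"travel":[0,0,0],"twist":0},{"gripper":0,"travel":[0,0,0],"twist":0},{"gripper":0,"travel":[0,0,0],"twist":0}]' 15
}
```

```text
time_s: 20.85
ee_pos: [560.9, -86.5, 299.1]
ee_rot: [180.0, 0.0, 94.0]
force: [0.1, 0.1, -0.1]
gripper_width: 30.1
time_s: 21.27
ee_pos: [560.6, -86.2, 299.4]
ee_rot: [-180.0, 0.0, 94.0]
force: [-2.2, -1.1, 3.6]
gripper_width: 8.2
```

```bash
{
python3 -m handwheel '[{"gripper":0,"travel":[0,0,0],"twist":0}]'
python3 -m handwheel '[{"gripper":0,"travel":[0,0.001,-0.004],"twist":0},{"gripper":0,"travel":[0,0.0012,-0.003],"twist":0},{"gripper":0,"travel":[0,0.0012,-0.003],"twist":0},{"gripper":0,"travel":[0,0,0],"twist":0}]'
}
python3 - <<'E'
from h import *
g=grab('scene','s8.png');w=grab('wrist','w8.png')
j=cv2.imread('pics/s8.png');i=cv2.imread('pics/w8.png')
cv2.imwrite('pics/v7.png',np.hstack([cv2.resize(i,(512,384)),cv2.resize(j[150:246,200:270],(280,384),interpolation=3)]))
E
```

```text
time_s: 21.35
ee_pos: [560.6, -86.2, 299.4]
ee_rot: [-180.0, 0.0, 94.0]
force: [-3.4, -0.0, 5.0]
gripper_width: 8.5
time_s: 21.68
ee_pos: [563.9, -86.0, 308.5]
ee_rot: [-179.9, -0.0, 94.0]
force: [-3.2, -1.3, -2.8]
gripper_width: 8.6
```

View pics/v7.png

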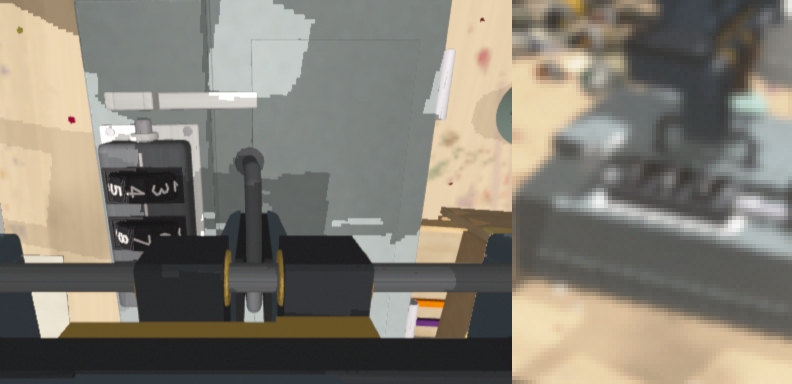

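The wrist view shows the lid rising with the bar held between the fingers, and the force is small. I'll continue the arc.

```bash
{
python3 -m handwheel '[{"gripper":0,"travel":[0,0.0043,-0.0095],"twist":0},{"gripper":0,"travel":[0,0.005,-0.0091],"twist":0},{"gripper":0,"travel":[0,0.0059,-0.0086],"twist":0},{"gripper":0,"travel":[0,0.0065,-0.0081],"twist":0},{"gripper":0,"travel":[0,0,0],"twist":0}]'
python3 -m handwheel '[{"gripper":0,"travel":[0,0.0073,-0.0075],"twist":0},{"gripper":0,"travel":[0,0.0078,-0.0068],"twist":0},{"gripper":0,"travel":[0,0.0085,-0.0061],"twist":0},{"gripper":0,"travel":[0,0,0],"twist":0}]'
}
```

```text
time_s: 22.2
ee_pos: [585.8, -84.3, 346.3]
ee_rot: [-179.9, -0.0, 94.0]
force: [-7.4, -1.6, 5.9]
gripper_width: 8.0
time_s: 22.53
ee_pos: [609.1, -82.4, 367.6]
ee_rot: [-179.9, -0.0, 94.0]
force: [-8.7, -0.1, 9.0]
gripper_width: 8.4
```

```bash
{
python3 -m handwheel '[{"gripper":0,"travel":[0,0.0085,-0.0071],"twist":0},{"gripper":0,"travel":[0,0.0094,-0.0050],"twist":0},{"gripper":0,"travel":[0,0.0097,-0.0038],"twist":0},{"gripper":0,"travel":[0,0.01,-0.0030],"twist":0},{"gripper":0,"travel":[0,0,0],"twist":0}]'
python3 -m handwheel '[{"gripper":0,"travel":[0,0.0103,-0.002],"twist":0},{"gripper":0,"travel":[0,0.0103,-0.0011],"twist":0},{"gripper":0,"travel":[0,0.0104,-0.0002],"twist":0},{"gripper":0,"travel":[0,0,0],"twist":0}]'
}
```

```text
time_s: 22.95
ee_pos: [648.1, -79.4, 386.1]
ee_rot: [179.8, -0.1, 94.0]
force: [-2.6, 2.3, 6.6]
gripper_width: 8.7
time_s: 23.28
ee_pos: [679.2, -77.2, 389.0]
ee_rot: [179.7, -0.1, 94.0]
force: [-0.4, 1.2, 2.4]
gripper_width: 8.5
```

```bash
{
python3 -m handwheel '[{"gripper":0,"travel":[0,0.006,0.0002],"twist":0},{"gripper":0,"travel":[0,0.0044,0.0006],"twist":0},{"gripper":0,"travel":[0,0,0],"twist":0},{"gripper":20,"travel":[0,0,0],"twist":0},{"gripper":20,"travel":[0,0,0],"twist":0}]'
python3 -m handwheel '[{"gripper":20,"travel":[0,0,0],"twist":0},{"gripper":20,"travel":[0,0,-0.01],"twist":0},{"gripper":20,"travel":[0,0,-0.015],"twist":0},{"gripper":20,"travel":[0,0,-0.03],"twist":0},{"gripper":20,"travel":[0,0,-0.03],"twist":0}]'
python3 -m handwheel '[{"gripper":20,"travel":[-0.02,0,-0.02],"twist":0},{"gripper":20,"travel":[-0.035,0,0],"twist":0},{"gripper":20,"travel":[-0.035,-0.015,0],"twist":0},{"gripper":20,"travel":[-0.035,-0.015,0],"twist":0},{"gripper":20,"travel":[0,-0.03,0],"twist":0}]'
python3 -m handwheel '[{"gripper":20,"travel":[0,-0.038,0],"twist":0},{"gripper":20,"travel":[0,-0.038,0],"twist":0},{"gripper":20,"travel":[0,-0.03,0],"twist":0},{"gripper":20,"travel":[0,0,0],"twist":0}]'
}
python3 m.py w9
python3 - <<'E'
from h import *
w=cv2.imread('pics/w9.png');grab('scene','s9.png');grab('top','t9.png')
j=cv2.imread('pics/s9.png');t=cv2.imread('pics/t9.png')
cv2.imwrite('pics/v8.png',np.vstack([np.hstack([cv2.resize(w,(400,300)),cv2.resize(j[130:280,170:370],(400,300))]),np.hstack([cv2.resize(t[110:260,130:330],(400,300)),cv2.resize(t[140:290,200:400],(400,300))])]))
E
```

```text
time_s: 23.7
ee_pos: [688.7, -77.3, 386.3]
ee_rot: [179.8, 0.0, 94.0]
force: [-1.1, 0.5, -0.5]
gripper_width: 17.4
time_s: 24.12
ee_pos: [688.2, -77.4, 471.4]
ee_rot: [-179.9, -0.0, 94.0]
force: [1.2, 0.4, 0.7]
gripper_width: 18.0
time_s: 24.53
ee_pos: [638.1, -211.7, 489.3]
ee_rot: [180.0, 0.2, 93.7]
force: [-1.6, 0.8, -0.4]
gripper_width: 18.1
time_s: 24.87
ee_pos: [526.5, -213.8, 492.7]
ee_rot: [-179.9, 0.0, 93.9]
force: [0.4, 0.3, -0.0]
gripper_width: 18.3
24.8667 [ 526.5 -213.8  492.7] [-179.9    0.    93.9]
lock_top [234.8  56.1] 0.72
bezel_left [235.5  22.4] 0.71
bezel_left [238.5  52.8] 0.7
bezel_middle [237.   53.9] 0.91
bezel_right [237.9  85.9] 0.67
bolt_grip [236.4 161.4] 0.76
bolt_grip [279.7 280.2] 0.71
lid_handle [478.5  36. ] 0.86
```

View pics/v8.png

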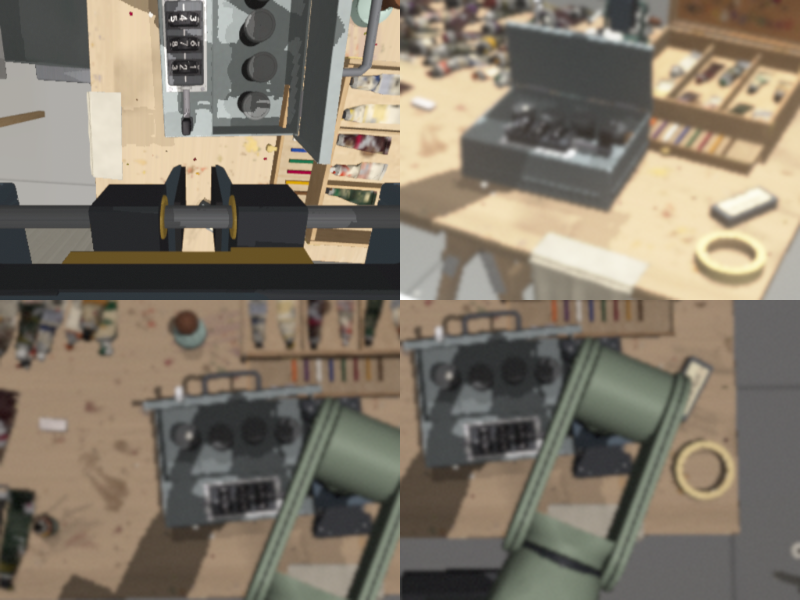

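The lid stands near vertical, the code still shows 4-7-2, and the bystanders look undisturbed. A last numeric check, then I hand in.

Run:
```python
from h import *
import pickle
np.set_printoptions(precision=1,suppress=True)
f,P=pickle.load(open('w9.pkl','rb'))
for t,z in (('bolt_grip',123),('lid_handle',207),('bezel_middle',108)):
    o,d=ray(f,P[t]['uv']);print(t,o+d*(z-o[2])/d[2])
for t in ('charcoal_box','tape_roll','dropper','eraser'):
    r=env.pinpoint('scene',t)
    if r: print(t,np.array(r[0]['uv']),r[0]['confidence'])
s=env.state();print(s['time_s'],s['force'])
print(env.job_done())
```

```text
bolt_grip [ 505.7 -201.6  123. ]
lid_handle [688.6 -77.1 207. ]
bezel_middle [499.5 -88.8 108. ]
charcoal_box [343.4 234.8] 0.73
tape_roll [333.1 260.9] 0.63
dropper [152.7 204.5] 0.48
eraser [181.8 183. ] 0.54
25.5167 [-0.2  0.1 -0.8]
the job is handed in; nothing more can be done
None
```

I opened the strong-box and handed the job in at 25.5 s of the 72 s allowed; the hand-in reported no verdict.

- **Code:** The wheels started at 5-5-2. I rolled the left one back one digit and the middle one forward two, pressing with about 6–9 N. The right one already read 2, so I left it alone. The last wrist picture shows 4-7-2.
- **Bolt:** I drew it about 22.5 mm, until the force rose at the end stop. The last picture puts the grip about 20.5–21 mm from where it started, slightly under the 22 mm stroke but within the camera's error.
- **Lid:** It was lifted to about 80°, judged from where the handle ended up, and it stands open by itself with the gripper clear.
- **Bystanders:** The charcoal box, tape roll, dropper and eraser were all found again within 1–5 pixels of where they began. That is within detection noise, and nothing touched them.

Two readings disagreed with the given sizes. The grip on the handle measured 8.2–8.7 mm against the stated 9 mm bar, but it held. The camera also put the lock housing at 98–107 mm; the felt wheel tops imply about 106–109 mm, and I worked from those.

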